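# Nest the bead-sorting trays in the return dock

## Robot

A 7-joint arm with a two-finger parallel gripper is mounted at the origin on the work surface. World frame = base frame: x ahead of the robot, y to its left, z up, the work surface at z = 0. Lengths are in m, angles in rad, forces in N, time in s.
With the tool pointing down it reaches from about 0.425 to 0.875 m from the base axis. Payload 4.7 kg.
Tool frame: the origin (TCP) lies on the centre line of the jaws, within the pads' length; the fingertips stand 22 mm ahead of it and the grasp point (between the pads) lies 3 mm ahead of it; z points along the fingers, y is the direction in which the jaws open and shut (so a half turn about z gives the same grasp; the last joint's range is limited). The gripper opens to 87 mm and grips with 3 to 60 N. Pads are 19 mm wide; open, the fingers measure 117 mm over their backs; the gripper's body (75 mm by 190 mm) begins 51 mm behind the grasp point.
Start: joints at [-1.149, 0.321, -0.07, 1.45, 0.023, 1.371, -0.057], TCP at [0.258, 0.597, 0.245] pointing down, gripper open.
Joint ranges: [-2.86, 2.86], [-0.3, 2.09], [-1.38, 1.24], [0.06, 2.45], [-1.56, 4.7], [0.09, 2.05], [-2.69, 2.69]. Speed limits (rad/s): [2.57, 2.57, 3.14, 3.14, 3.14, 3.14, 3.14].

## Interface

Orientations are given as a rotation vector (axis times angle).
In Python, from bench import ctrl, imaging, close_job, finder gives the robot as it stands. The module is installed in compiled form; this text tells all that it offers.
- The arm moves only by the shell command python3 -m jog 'ROWS' [FORCE]. ROWS is JSON, a list that holds one entry, the list of rows, each a list of 7 numbers: the shift along the tool's x, y, z in cm, then the turn, a rotation vector about the tool's x, y, z in degrees, then the finger opening in cm, from 0 to 8.7. In form: [[[dx, dy, dz, ax, ay, az, claw], ...]]. A call has 1 to 12 rows; each row shifts and turns the commanded pose from where the row before left it, along the tool's axes as they then stand; what a row does not reach is not made up. A row lasts 1/10 s, in which the tool goes at most 50 mm and 8.59 degrees, less where a joint would pass 70% of its speed; a pose out of reach is approached as far as the arm can. A call is refused whole if a number of a shift passes 5 or a number of a turn 8.59, either way. A call with a gripper value outside its range is refused whole. The fingers move at their own pace and stop on an object; FORCE is the grip in N (left out, the last holds). Time passes only in rows, so rows that do not move let the fingers close. It gives the time, the measured TCP pose, the force and the opening at its end, in the units of the state.
- ctrl.get_state(): the state, without advancing time (a new reading comes with each control period).
- imaging.get_image(name): name is "scene" or "top"; returns a dict with "frame" (480x640x3 uint8, red, green, blue), "intrinsics" (3x3 intrinsics, pixels), "k1" (the pictures are not rectified: a ray, as slopes to the right and down, at radius r is drawn at 1 + k1 r^2 times it, then the intrinsics apply), "pose" (4x4, takes a point from camera to world coordinates). Camera axes: x right, y down, z forward; pixel columns grow to the right and rows downward; lengths in m; the calibration is good to about 2 mm. A picture is of the moment at which its call begins. There is no depth.
- close_job(): hands the job in, once; it reports no verdict.
Trained networks look in the newest picture that a camera, given by its name, has taken for a name from the list of things; names that differ only in an ending like _2 or _b are one class to them, and where a whole thing is asked for, a point or a joint stands for the part that bears it (a point fixed in the world has none). Each returns a list of dicts, best first, with "conf" (0 to 1); they miss things now and then, are a little off and sometimes report something else, mostly with a low value. They report only what shows in the picture. A call takes as long as a camera call. They do not tell look-alikes from the thing itself.
- finder.trace(label, camera): "region" (480x640 bool, what is visible of it) and "point" ([row, column] as shares, 0 to 1, of the picture: columns of its width, rows of its height, amid what is visible of it).
- finder.spot_point(label, camera): "point" ([row, column] as shares, 0 to 1, of the picture: columns of its width, rows of its height: a listed point, or the origin of a listed thing).
The state is a dict: "time": time; "joint_positions": joint angles; "qd": joint speeds; "joint_torque": joint torques, N m; "position": TCP position; "tool_rot": TCP orientation; "ft_force": force on the tool from outside, world axes, zero at the start; "torque": the same for the moment, N m; "grip_width": opening from 0.0 (shut) to 1.0 (fully open).
Only numpy, scipy, OpenCV 4.12 (cv2) and the standard library are available. Lean on these libraries where they do the work, as an engineer would, in place of code of your own. Each camera call takes 0.05 s, during which the arm holds its last target. There are 200 camera calls.

## Task

Put the two loose white bead-sorting trays away in the metal return dock. First turn one so that its spout points the same way as the dock's and seat it fully home in the dock, so that it holds the dock's spring pin down; then nest the other one in it, turned the same way, also fully home. Set them down gently, do not let them fall, let go, and leave the cup, the tape and the screwdriver alone.

Things in the scene. Friction and masses are not known exactly. Their poses are not given: they have to be found in the camera images.
- tray_a_mid (a point): Centre, half-way up (16 mm), of one of two identical loose white enamel trays with dark rims and four 8 mm feet, 0.16 kg. x to its spout, y across, z up. 128 x 62 mm over the rim, 32 high. Long sides straight and parallel, 62 mm apart, from x = -52 to +22: grip across y here by the upright rim band, 8 to 16 mm above this point. Below it the 2 mm walls slope inwards; floor 3 mm.
- tray_a_spout (a point): Middle of tray_a's spout edge at the rim top: 62 mm ahead of its centre (+x), 16 mm above it. The outline tapers to this end, 27 mm wide; the other end is square with small cropped corners. A tray nests 11 mm above the one below only with spouts together, with about 1.5 mm of play all round; the sloping walls guide it in. The wrong way round it stays high.
- tray_b_mid (a point): The other, identical tray: its centre, half-way up, with the same axes and sizes as tray_a_mid.
- tray_b_spout (a point): Middle of tray_b's spout edge at the rim top, as for tray_a.
- dock: Return dock, fixed: a bare-metal tray of the same shape and size on a 172 x 100 x 10 mm plywood base (x -97 to +75), rim 42 mm above the bench; behind its square end a black switch box, top 32 mm up. Origin on the bench under the metal tray's centre; x to its spout, z up. A tray home in it has its centre straight above, 37 mm up, x along this x; the next, nested in that, 48 mm up.
- dock_mid (a point): Centre of the dock's metal tray, half-way up it, 26 mm above the bench; axes as the dock's.
- dock_spout (a point): Middle of the dock's spout edge at the rim top: 62 mm ahead of its centre along x, 42 mm above the bench.
- pin (a joint): Steel sensing pin, 10 mm across, standing up through the middle of the dock's floor on a light spring (about 0.5 N; a tray's weight holds it down). 0 = up, its top 35 mm above the bench; a tray fully home in the dock presses it down about 6 mm (value in m).
- cup: Bystander: paper cup, 80 mm across, 95 mm high; origin under its centre.
- tape: Bystander: roll of brown tape lying flat, 96 mm across, 24 mm high; origin under its centre.
- driver: Bystander: screwdriver 190 mm long, lying down.
Not all that is in view belongs to the job. What is shaped like the part that bears tray_b_mid but yellow is not meant.

How it is judged:
By the outcome, as a careful person would: the job done as asked, in the order asked, and still so for the second after the job is handed in, with the robot touching nothing.
It also fails if it takes over 64 s, if anything falls off the work surface, if the arm or the gripper's body presses on something with over 40 N, if the wrist force passes 120 N, or if a joint passes its speed limit or range.

## Working session

There is one attempt and no reset: what is moved stays moved. The work goes in short steps, Python scripts to look and compute and a shell command to move; the robot and the scene stay as the last step left them, time stands still between calls to the robot, and variables do not carry over. Pictures are saved under pics/ and viewed, about 8 in all and at most 12, crops included, and the job is handed in when it is done.

```bash
mkdir -p pics
cat > h.py <<'E'
import numpy as np, cv2
from bench import ctrl, imaging, finder
from scipy.spatial.transform import Rotation as R
def ray(im,rc):
    K=np.array(im["intrinsics"]);k1=im["k1"]
    d=np.array([(rc[1]*640-K[0,2])/K[0,0],(rc[0]*480-K[1,2])/K[1,1]]);u=d.copy()
    for _ in range(30): u=d/(1+k1*(u@u))
    T=np.array(im["pose"]);return T[:3,3],T[:3,:3]@np.array([u[0],u[1],1])
def atz(im,rc,z):
    o,v=ray(im,rc);return (o+v*(z-o[2])/v[2])
def proj(im,p):
    T=np.array(im["pose"]);c=T[:3,:3].T@(np.asarray(p)-T[:3,3]);u=c[:2]/c[2];u=u*(1+im["k1"]*(u@u))
    K=np.array(im["intrinsics"]);return np.array([u[0]*K[0,0]+K[0,2],u[1]*K[1,1]+K[1,2]])
E
python3 - <<'E'
from h import *
s=ctrl.get_state();print(s["time"],s["position"],s["tool_rot"],s["grip_width"])
for c in("top","scene"):
    im=imaging.get_image(c);cv2.imwrite(f"pics/{c}0.png",im["frame"][:,:,::-1])
    print(c,np.array(im["pose"])[:3,3].round(3))
    for l,z in(("tray_a_mid",.016),("tray_a_spout",.032),("dock_mid",.026),("dock_spout",.042)):
        for d in finder.spot_point(l,c): print(l,round(d["conf"],2),(np.array(d["point"])*[480,640]).round(),atz(im,d["point"],z).round(4))
print(ctrl.get_state()["time"])
E
```

```text
0.0 [0.25761328 0.59618745 0.24345215] [-6.36062591e-01 -3.07624804e+00  3.00201744e-03] 0.9982703405916562
top [ 0.462 -0.001  0.941]
tray_a_mid 0.56 [306. 152.] [0.4724 0.3033 0.016 ]
tray_a_mid 0.19 [155. 178.] [0.7497 0.2659 0.016 ]
tray_a_spout 0.58 [323. 122.] [0.442  0.3502 0.032 ]
dock_mid 0.7 [267. 492.] [ 0.538 -0.305  0.026]
dock_spout 0.62 [234. 485.] [ 0.5954 -0.2901  0.042 ]
scene [ 1.022 -0.444  0.727]
tray_a_mid 0.65 [166. 374.] [0.4706 0.3048 0.016 ]
tray_a_spout 0.56 [146. 375.] [0.4307 0.3519 0.032 ]
tray_a_spout 0.56 [169. 376.] [0.4948 0.2815 0.032 ]
dock_mid 0.85 [330. 175.] [ 0.5323 -0.3093  0.026 ]
dock_spout 0.7 [341. 200.] [ 0.5917 -0.2938  0.042 ]
0.5
```

View pics/top0.png

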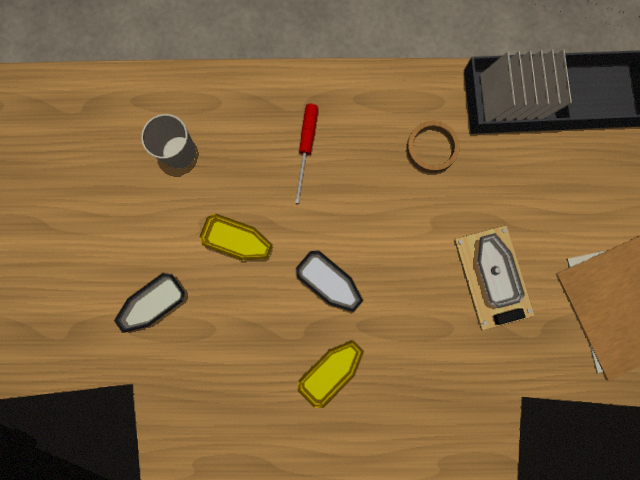

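View pics/scene0.png

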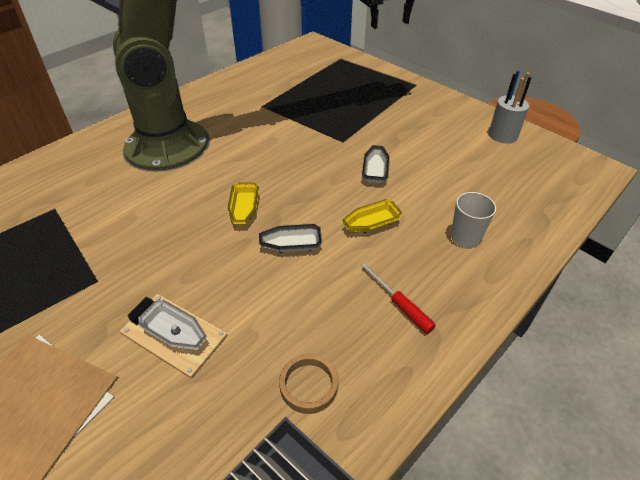

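Candidates (top view): white at (150,302) and (329,283), which match the description; yellow look-alikes at (236,238) and (331,374), rejected by colour; the bare-metal tray at (496,270) is the dock. Spouts point: left tray toward lower-left, middle tray toward lower-right, dock toward up and slightly left. Next I'll fit the outlines and make one close crop as a check.

```bash
cat >> h.py <<'E'
from scipy.optimize import least_squares
H=np.array([[62.5,13.5],[22,31],[-52,31],[-62.5,21],[-62.5,-21],[-52,-31],[22,-31],[62.5,-13.5]])/1000
H[[0,7],0]=H[[3,4],0]=0
H[[0,7],0]=.064;H[[3,4],0]=-.064
def hull(im,p,zs,P=H):
    c,s=np.cos(p[2]),np.sin(p[2]);q=P@np.array([[c,s],[-s,c]])+p[:2]
    pts=np.array([proj(im,[*a,z]) for z in zs for a in q],np.float32)
    return cv2.convexHull(pts)
def fit(im,mask,p0,zs,P=H):
    m=mask.astype(np.uint8);cs,_=cv2.findContours(m,cv2.RETR_EXTERNAL,cv2.CHAIN_APPROX_NONE)
    c=max(cs,key=cv2.contourArea)[:,0,:]
    ce=c.mean(0)
    # contour pixels are inner pixels: push half a pixel outward handled as residual bias
    f=lambda p:[cv2.pointPolygonTest(hull(im,p,zs,P),(float(a)+.5,float(b)+.5),True)-.5 for a,b in c]
    r=least_squares(f,p0,loss="soft_l1",diff_step=1e-4,x_scale=[.01,.01,.1]);return r.x,np.sqrt(np.mean(np.square(r.fun)))
E
python3 - <<'E'
from h import *
ims={c:imaging.get_image(c) for c in("top","scene")}
g={"L":(.47,.303),"M":(.42+.05*0,0.08)}
t=ims["top"];g["M"]=atz(t,[283/480,329/640],.02)[:2]
g["L"]=atz(t,[302/480,151/640],.02)[:2]
y0={"L":np.arctan2(atz(t,[325/480,120/640],.03)[1]-g["L"][1],atz(t,[325/480,120/640],.03)[0]-g["L"][0])}
q=atz(t,[308/480,358/640],.03);y0["M"]=np.arctan2(q[1]-g["M"][1],q[0]-g["M"][0])
for c,im in ims.items():
    vis=cv2.resize(im["frame"],None,fx=1,fy=1).copy();out=[]
    tr=finder.trace("tray_a_mid",c);pl=[]
    for d in tr:
        ctr=atz(im,d["point"],.02)[:2]
        print(c,round(d["conf"],2),ctr.round(3),d["region"].sum(),im["frame"][d["region"]].mean(0).round())
        for k in g:
            if np.hypot(*(ctr-g[k]))<.04:
                p,e=fit(im,d["region"],[*g[k],y0[k]],(.024,.032));print(k,p[:2].round(4),np.degrees(p[2]).round(1),"rms px",e.round(2));pl.append(hull(im,p,(.024,.032)))
    B=np.array([[75,50],[75,-50],[-97,-50],[-97,50]])/1000
    for d in finder.trace("dock",c)[:2]:
        print("dock",round(d["conf"],2),d["region"].sum(),np.array(d["point"])*[480,640])
        if d["region"].sum()<1500: continue
        p,e=fit(im,d["region"],[.535,-.306,.26],(.0,.010),B);print(p[:2].round(4),np.degrees(p[2]).round(1),e.round(2));pl.append(hull(im,p,(0,.01),B));pl.append(hull(im,p,(.042,)))
    S=3;b=cv2.resize(im["frame"][:,:,::-1],None,fx=S,fy=S,interpolation=cv2.INTER_CUBIC)
    for h in pl: cv2.polylines(b,[np.int32(h*S+S/2*0)],True,(0,0,255),1)
    if c=="top": cr=[(151,302),(329,282),(495,277)]
    else: cr=[(376,165),(290,238),(174,333)]
    out.append(np.hstack([b[(y-60)*S+60:(y+60)*S-60,(x-50)*S+20:(x+50)*S-20] for x,y in cr])); cv2.imwrite(f"pics/crop_{c}.png",out[0])
A=[cv2.imread(f"pics/crop_{c}.png") for c in ims];v=np.vstack(A);v=cv2.resize(v,(int(v.shape[1]*600/v.shape[0]),600)) if v.shape[0]>600 else v
print(v.shape);cv2.imwrite("pics/crop.png",v)
E
```

```text
top 0.67 [0.477 0.303] 2287 [124. 122. 108.]
L [0.4736 0.3067] 126.8 rms px 0.51
dock 0.57 5200 [281.616 495.872]
[ 0.5322 -0.3112] 14.9 0.58
scene 0.94 [0.479 0.301] 819 [136. 132. 121.]
L [0.4777 0.3045] 127.0 rms px 0.71
dock 0.96 4841 [334.08  173.504]
[ 0.53   -0.3088] 14.4 1.58
(480, 780, 3)
```

View pics/crop.png

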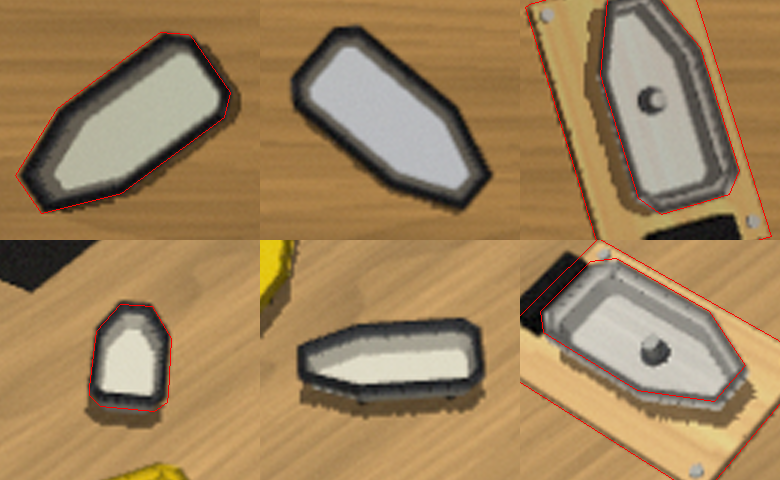

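The crop shows the left and middle trays both white with dark rims, and the bare-metal dock with its pin. The fitted outlines lie on the left tray and the dock. The network missed the middle tray, so I'll segment it by its grey colour.

```bash
cat >> h.py <<'E'
def grey(im,xy,r=48):
    f=im["frame"].astype(int);m=((f[:,:,0]-f[:,:,2])<22).astype(np.uint8)
    n,l,st,ce=cv2.connectedComponentsWithStats(m);x,y=xy
    w=np.zeros_like(m);w[max(0,y-r):y+r,max(0,x-r):x+r]=1
    k=np.bincount(l[y-3:y+4,x-3:x+4].ravel()).argmax();return (l==k)&(w>0)
E
python3 - <<'E'
from h import *
for c,pts in(("top",{"L":(150,302),"M":(329,282)}),("scene",{"L":(376,165),"M":(292,239)})):
    im=imaging.get_image(c)
    for k,xy in pts.items():
        m=grey(im,xy);g={"L":[.475,.305,np.radians(127)],"M":[.509,-.005,np.radians(-130)]}[k]
        p,e=fit(im,m,g,(.024,.032));print(c,k,m.sum(),p[:2].round(4),np.degrees(p[2]).round(1),e.round(2))
s=ctrl.get_state();print(s["time"],s["ft_force"],R.from_rotvec(s["tool_rot"]).as_matrix().round(3))
E
```

```text
top L 1887 [0.4736 0.3047] 126.6 0.47
top M 2193 [ 0.5111 -0.0157] -130.3 0.56
scene L 7986 [0.508  0.2727] 45.4 34.68
scene M 8249 [ 0.5284 -0.0249] -133.2 33.23
0.9 [ 0.14255767 -0.33885898 -0.52974287] [[-0.918  0.397  0.   ]
 [ 0.397  0.918  0.   ]
 [-0.     0.    -1.   ]]
```

```bash
cat >> h.py <<'E'
def go(x,y,z,yaw):
    s=ctrl.get_state();M=R.from_rotvec(s["tool_rot"]).as_matrix();p=np.array(s["position"])
    a=np.degrees(np.arctan2(M[1,0],M[0,0]));d=(yaw-a+180)%360-180
    print("t",round(s["time"],2),"pos",p.round(4),"yaw",a.round(2),"tilt",M[:,2].round(3),"F",np.round(s["ft_force"],1),"grip mm",round(s["grip_width"]*87,1),"q7",np.round(s["joint_positions"][6],2))
    print("az",(-d).round(2),"shift cm in present axes",(M.T@(np.array([x,y,z])-p)*100).round(2))
    T=R.from_euler("z",yaw,degrees=True).as_matrix()@np.diag([1,-1,-1.]);print("shift cm in turned axes",(T.T@(np.array([x,y,z])-p)*100).round(2))
E
python3 -m jog '[[[-1.5,-0.9,0.5,0,0,0,8.6],[-3,-1.75,1,0,0,0,8.6],[-3.3,-1.9,1,0,0,0,8.6],[-3.3,-1.9,1,0,0,0,8.6],[-3.3,-1.9,1,0,0,0,8.6],[-3.3,-1.9,1,0,0,0,8.6],[-3.3,-1.9,1,0,0,0,8.6],[-3.3,-1.9,1,0,0,0,8.6],[-3.3,-1.9,1,0,0,0,8.6],[-2.2,-1.3,0.5,0,0,0,8.6],[-1,-0.6,0.5,0,0,4.8,8.6],[0,0,0.5,0,0,8,8.6]]]' 20
python3 -m jog '[[[0,0,0,0,0,8.5,8.6],[0,0,0,0,0,8.5,8.6],[0,0,0,0,0,0,8.6],[0,0,0,0,0,0,8.6]]]'
python3 -c "
from h import *
go(.4745,.305,.046,126.8)"
```

```text
time: 2.1
position: [0.4716, 0.308, 0.1446]
tool_rot: [0.988, 2.981, -0.001]
ft_force: [0.3, 0.3, 0.1]
grip_width: 0.989
time: 2.5
position: [0.4698, 0.3108, 0.1447]
tool_rot: [1.4, 2.812, 0.0]
ft_force: [0.2, 0.2, -0.5]
grip_width: 0.988
t 2.5 pos [0.4698 0.3108 0.1447] yaw 127.05 tilt [ 0.  0. -1.] F [ 0.2  0.2 -0.5] grip mm 85.9 q7 0.05
az 0.25 shift cm in present axes [-0.75  0.02  9.87]
shift cm in turned axes [-0.75  0.03  9.87]
```

```bash
python3 -m jog '[[[-0.35,0,1,0,0,0,8.6],[-0.4,0,1.8,0,0,0,8.6],[0,0,1.8,0,0,0,8.6],[0,0,1.8,0,0,0,8.6],[0,0,1.5,0,0,0,8.6],[0,0,1,0,0,0,8.6],[0,0,0.5,0,0,0,8.6],[0,0,0,0,0,0,8.6],[0,0,0,0,0,0,8.6]]]' 20
python3 - <<'E'
from h import *
go(.4745,.305,.046,126.8)
im=imaging.get_image("scene");cv2.imwrite("pics/g1.png",cv2.resize(im["frame"][100:220,310:470,::-1],None,fx=5,fy=5))
E
```

```text
time: 3.4
position: [0.4747, 0.305, 0.0512]
tool_rot: [1.405, 2.809, 0.002]
ft_force: [1.0, -0.0, -0.4]
grip_width: 0.987
t 3.4 pos [0.4747 0.305  0.0512] yaw 126.85 tilt [ 0.001  0.001 -1.   ] F [ 1.  -0.  -0.4] grip mm 85.8 q7 0.08
az 0.05 shift cm in present axes [ 0.01 -0.02  0.52]
shift cm in turned axes [ 0.01 -0.02  0.52]
```

View pics/g1.png

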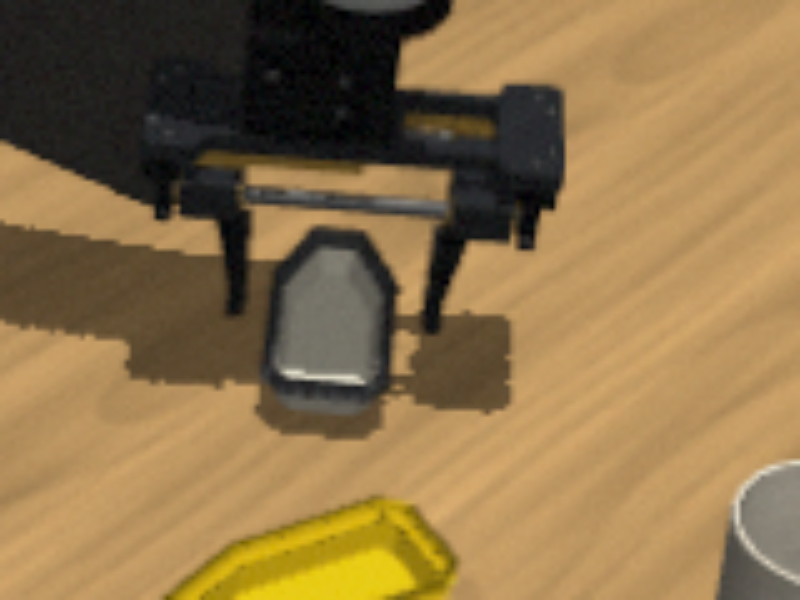

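The jaws straddle the tray and are centred: fingers at x = 235 and 432, tray at about 331. I'll lower 5.5 mm and grip.

```bash
python3 -m jog '[[[0,0,0.5,0,0,0,8.6],[0,0,0.05,0,0,0,8],[0,0,0,0,0,0,7.2],[0,0,0,0,0,0,6.6],[0,0,0,0,0,0,6.0],[0,0,0,0,0,0,5.6],[0,0,0,0,0,0,5.6],[0,0,0,0,0,0,5.6]]]' 20
python3 -m jog '[[[0,0,-0.4,0,0,0,5.6],[0,0,-0.8,0,0,0,5.6],[0,0,-1.5,0,0,0,5.6],[0,0,-2,0,0,0,5.6],[0,0,-2,0,0,0,5.6],[0,0,-2,0,0,0,5.6],[0,0,-1.3,0,0,0,5.6],[0,0,0,0,0,0,5.6]]]'
python3 -c "
from h import *
go(.531,-.31,.13,14.7)"
```

```text
time: 4.25
position: [0.4743, 0.3048, 0.0452]
tool_rot: [1.406, 2.809, 0.0]
ft_force: [-0.1, -0.0, 1.0]
grip_width: 0.707
time: 5.05
position: [0.4757, 0.3056, 0.148]
tool_rot: [1.405, 2.808, 0.007]
ft_force: [-0.1, -0.8, -2.1]
grip_width: 0.709
t 5.05 pos [0.4757 0.3056 0.148 ] yaw 126.83 tilt [ 0.004  0.003 -1.   ] F [-0.1 -0.8 -2.1] grip mm 61.7 q7 0.06
az 112.13 shift cm in present axes [-52.59 -32.48   1.62]
shift cm in turned axes [-10.27  60.95   1.8 ]
```

```bash
python3 -m jog '[[[0,0,0,0,0,4,5.6],[0,0,0,0,0,8,5.6],[0,0,0,0,0,8,5.6],[0,0,0,0,0,8,5.6],[0,0,0,0,0,8,5.6],[0,0,0,0,0,8,5.6],[0,0,0,0,0,8,5.6],[0,0,0,0,0,8,5.6],[0,0,0,0,0,8,5.6],[0,0,0,0,0,8,5.6],[0,0,0,0,0,8,5.6],[0,0,0,0,0,8,5.6]]]'
python3 -m jog '[[[0,0,0,0,0,8,5.6],[0,0,0,0,0,8,5.6],[0,0,0,0,0,4,5.6],[-0.2,1,0,0,0,0,5.6],[-0.4,2.5,0,0,0,0,5.6],[-0.6,4,0,0,0,0,5.6],[-0.7,4,0,0,0,0,5.6],[-0.7,4,0,0,0,0,5.6],[-0.7,4,0,0,0,0,5.6],[-0.7,4,0,0,0,0,5.6],[-0.7,4,0,0,0,0,5.6],[-0.7,4,0,0,0,0,5.6]]]'
python3 -m jog '[[[-0.7,4,0,0,0,0,5.6],[-0.7,4,0,0,0,0,5.6],[-0.7,4,0,0,0,0,5.6],[-0.7,4,0,0,0,0,5.6],[-0.7,4,0,0,0,0,5.6],[-0.7,4,0,0,0,0,5.6],[-0.5,3,0,0,0,0,5.6],[-0.3,1.5,0,0,0,0,5.6],[0,0,0,0,0,0,5.6],[0,0,0,0,0,0,5.6]]]'
python3 -c "
from h import *
go(.531,-.31,.1,14.7)"
```

```text
time: 6.25
position: [0.4736, 0.3043, 0.144]
tool_rot: [3.0, 0.932, -0.003]
ft_force: [0.8, -0.2, -2.7]
grip_width: 0.713
time: 7.45
position: [0.5018, -0.0161, 0.1447]
tool_rot: [-3.115, -0.408, 0.001]
ft_force: [0.9, -0.3, -1.9]
grip_width: 0.71
time: 8.45
position: [0.5265, -0.3017, 0.1444]
tool_rot: [-3.114, -0.406, 0.002]
ft_force: [-0.1, -0.9, -2.0]
grip_width: 0.708
t 8.45 pos [ 0.5265 -0.3017  0.1444] yaw 14.84 tilt [-0.001  0.001 -1.   ] F [-0.1 -0.9 -2. ] grip mm 61.6 q7 -0.61
az 0.14 shift cm in present axes [0.23 0.93 4.44]
shift cm in turned axes [0.22 0.92 4.44]
```

```bash
python3 -m jog '[[[0.1,0.4,0.8,0,0,0,5.6],[0.1,0.5,1.2,0,0,0,5.6],[0,0,1.5,0,0,0,5.6],[0,0,1,0,0,0,5.6],[0,0,0.4,0,0,0,5.6],[0,0,0,0,0,0,5.6],[0,0,0,0,0,0,5.6]]]'
python3 - <<'E'
from h import *
go(.531,-.31,.067,14.7)
s=ctrl.get_state();x,y,z=s["position"];M=R.from_rotvec(s["tool_rot"]).as_matrix();a=np.arctan2(M[1,0],M[0,0])
out=[]
for c,(cx,cy) in(("scene",(178,315)),("top",(500,272))):
    im=imaging.get_image(c);S=6;b=cv2.resize(im["frame"][:,:,::-1],None,fx=S,fy=S,interpolation=cv2.INTER_CUBIC)
    for p,zz,col in(((x,y,a),z-.030+.016,(0,0,255)),((.531,-.310,np.radians(14.7)),.042,(255,0,0))):
        cv2.polylines(b,[np.int32(hull(im,p,(zz,))*S+S/2)],True,col,1)
    out.append(b[(cy-50)*S:(cy+50)*S,(cx-66)*S:(cx+66)*S] if c=="scene" else b[(cy-50)*S:(cy+50)*S,(cx-33)*S:(cx+33)*S])
    for l in("tray_a_mid","tray_a_spout","dock_mid","dock_spout"):
        zz={"tray_a_mid":z-.03,"tray_a_spout":z-.014,"dock_mid":.026,"dock_spout":.042}[l]
        for d in finder.spot_point(l,c)[:3]:
            w=atz(im,d["point"],zz)
            if w[1]<-.15: print(c,l,round(d["conf"],2),w.round(4))
v=np.hstack(out);v=cv2.resize(v,(800,int(v.shape[0]*800/v.shape[1])));cv2.imwrite("pics/d1.png",v)
E
```

```text
time: 9.15
position: [0.5318, -0.3102, 0.0963]
tool_rot: [3.115, 0.406, 0.001]
ft_force: [1.0, -0.2, -1.6]
grip_width: 0.712
t 9.15 pos [ 0.5318 -0.3102  0.0963] yaw 14.84 tilt [ 0. -0. -1.] F [ 1.  -0.2 -1.6] grip mm 61.9 q7 -0.56
az 0.14 shift cm in present axes [-0.07 -0.04  2.93]
shift cm in turned axes [-0.07 -0.04  2.93]
scene tray_a_mid 0.65 [ 0.5379 -0.3061  0.0663]
scene tray_a_spout 0.58 [ 0.5939 -0.2971  0.0823]
scene tray_a_spout 0.28 [ 0.5699 -0.3219  0.0823]
scene dock_mid 0.75 [ 0.5323 -0.3052  0.026 ]
scene dock_spout 0.59 [ 0.5912 -0.2914  0.042 ]
top tray_a_spout 0.64 [ 0.5997 -0.2922  0.0823]
top dock_mid 0.39 [ 0.751  -0.2006  0.026 ]
top dock_spout 0.59 [ 0.597  -0.2963  0.042 ]
```

View pics/d1.png

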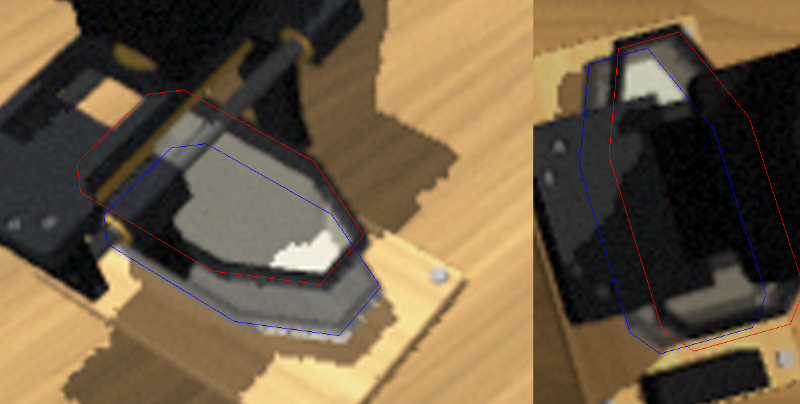

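In the scene view (tray rim at (362,237), dock rim at (380,290)) and in the top view, the held tray is parallel to the dock. It sits about 1–2 mm toward its spout relative to the dock. I'll shift back 1.5 mm and lower in steps, watching the force.

```bash
python3 -m jog '[[[-0.15,-0.03,0,0,0,0.1,5.6],[0,0,0.4,0,0,0,5.6],[0,0,0.4,0,0,0,5.6],[0,0,0.4,0,0,0,5.6],[0,0,0.3,0,0,0,5.6],[0,0,0.3,0,0,0,5.6],[0,0,0,0,0,0,5.6],[0,0,0,0,0,0,5.6]]]' 12
python3 -c "
from h import *
go(.531,-.31,.067,14.7)"
python3 -m jog '[[[0,0,0.2,0,0,0,5.6],[0,0,0.2,0,0,0,5.6],[0,0,0.1,0,0,0,5.6],[0,0,0,0,0,0,5.6]]]' 12
python3 -c "
from h import *
go(.531,-.31,.067,14.7)"
```

```text
time: 10.45
position: [0.5301, -0.3103, 0.078]
tool_rot: [-3.116, -0.403, 0.0]
ft_force: [0.2, 0.0, -1.7]
grip_width: 0.71
t 10.45 pos [ 0.5301 -0.3103  0.078 ] yaw 14.73 tilt [-0.  0. -1.] F [ 0.2  0.  -1.7] grip mm 61.8 q7 -0.55
az 0.03 shift cm in present axes [ 0.1 -0.   1.1]
shift cm in turned axes [ 0.1 -0.   1.1]
time: 10.85
position: [0.53, -0.3101, 0.0728]
tool_rot: [-3.115, -0.403, 0.0]
ft_force: [-0.2, 1.8, -2.0]
grip_width: 0.708
t 10.85 pos [ 0.53   -0.3101  0.0728] yaw 14.74 tilt [-0.  0. -1.] F [-0.2  1.8 -2. ] grip mm 61.6 q7 -0.55
az 0.04 shift cm in present axes [0.1  0.01 0.58]
shift cm in turned axes [0.1  0.01 0.58]
```

```bash
python3 -m jog '[[[0,-0.05,0.1,0,0,0,5.6],[0,0,0.1,0,0,0,5.6],[0,0,0,0,0,0,5.6]]]' 8
python3 -m jog '[[[0,0,0.1,0,0,0,5.6],[0,0,0.1,0,0,0,5.6],[0,0,0,0,0,0,5.6]]]' 8
python3 -m jog '[[[0,0,0.1,0,0,0,5.6],[0,0,0,0,0,0,5.6]]]' 8
python3 -c "
from h import *
go(.531,-.31,.067,14.7)"
```

```text
time: 11.15
position: [0.53, -0.3097, 0.071]
tool_rot: [-3.116, -0.403, -0.0]
ft_force: [-0.7, 0.6, -1.7]
grip_width: 0.708
time: 11.45
position: [0.5299, -0.3097, 0.0689]
tool_rot: [-3.116, -0.403, 0.0]
ft_force: [0.3, 0.0, -1.3]
grip_width: 0.715
time: 11.65
position: [0.53, -0.3097, 0.068]
tool_rot: [-3.116, -0.403, -0.0]
ft_force: [-1.0, -0.3, -2.3]
grip_width: 0.713
t 11.65 pos [ 0.53   -0.3097  0.068 ] yaw 14.74 tilt [ 0.  0. -1.] F [-1.  -0.3 -2.3] grip mm 62.0 q7 -0.55
az 0.04 shift cm in present axes [0.09 0.05 0.1 ]
shift cm in turned axes [0.09 0.05 0.1 ]
```

```bash
python3 -m jog '[[[0,0,0.1,0,0,0,5.6],[0,0,0,0,0,0,5.6]]]' 8
python3 -m jog '[[[0,0,0.08,0,0,0,5.6],[0,0,0,0,0,0,5.6]]]' 8
python3 -m jog '[[[0,0,0.04,0,0,0,5.6],[0,0,0,0,0,0,5.6]]]' 4
```

```text
time: 11.85
position: [0.5299, -0.3097, 0.0669]
tool_rot: [-3.116, -0.403, -0.0]
ft_force: [0.4, -1.0, -2.1]
grip_width: 0.708
time: 12.05
position: [0.53, -0.3097, 0.0663]
tool_rot: [-3.116, -0.403, -0.0]
ft_force: [0.5, -0.0, -1.3]
grip_width: 0.711
time: 12.25
position: [0.53, -0.3098, 0.0662]
tool_rot: [-3.115, -0.403, -0.0]
ft_force: [-1.5, 1.3, 2.5]
grip_width: 0.714
```

Contact comes exactly at the computed home height (TCP 0.0662). I'll release and rise.

```bash
python3 -m jog '[[[0,0,0,0,0,0,6.3],[0,0,0,0,0,0,6.5],[0,0,0,0,0,0,6.8],[0,0,0,0,0,0,7.2],[0,0,0,0,0,0,7.6],[0,0,0,0,0,0,7.6],[0,0,-0.5,0,0,0,7.6],[0,0,-1.5,0,0,0,8.4],[0,0,-2.5,0,0,0,8.6],[0,0,-2.5,0,0,0,8.6],[0,0,-1,0,0,0,8.6]]]' 10
python3 -c "
from h import *
go(.511,-.0157,.145,49.7)"
```

```text
time: 13.35
position: [0.5313, -0.311, 0.1496]
tool_rot: [3.113, 0.402, 0.007]
ft_force: [0.4, -0.5, -0.2]
grip_width: 0.982
t 13.35 pos [ 0.5313 -0.311   0.1496] yaw 14.71 tilt [ 0.005 -0.002 -1.   ] F [ 0.4 -0.5 -0.2] grip mm 85.4 q7 -0.6
az -34.99 shift cm in present axes [  5.54 -29.08   0.39]
shift cm in turned axes [ 21.21 -20.65   0.46]
```

```bash
python3 -m jog '[[[0.3,-1.5,0,0,0,0,8.6],[0.6,-3,0,0,0,0,8.6],[0.7,-4,0,0,0,0,8.6],[0.8,-4,0,0,0,0,8.6],[0.8,-4,0,0,0,0,8.6],[0.8,-4,0,0,0,0,8.6],[0.8,-4,0,0,0,0,8.6],[0.5,-3,0,0,0,0,8.6],[0.2,-1.6,0,0,0,-5,8.6],[0,0,0,0,0,-8,8.6],[0,0,0,0,0,-8,8.6],[0,0,0,0,0,-8,8.6]]]'
python3 -m jog '[[[0,0,0,0,0,-6,8.6],[0,0,0,0,0,0,8.6],[0,0,0,0,0,0,8.6]]]'
python3 - <<'E'
from h import *
go(.511,-.0157,.0455,49.7)
im=imaging.get_image("top");b=im["frame"][225:330,430:570,::-1]
im2=imaging.get_image("scene");b2=im2["frame"][290:395,105:245,::-1]
S=5
B=[]
for i,(cx,cy,q) in((im,(430,225,b)),(im2,(105,290,b2))):
    q=cv2.resize(q,None,fx=S,fy=S,interpolation=cv2.INTER_CUBIC)
    cv2.polylines(q,[np.int32((hull(i,(.5305,-.3097,np.radians(14.7)),(.053,))-[cx,cy])*S+S/2)],True,(0,0,255),1);B.append(q)
v=np.hstack(B);cv2.imwrite("pics/p1.png",cv2.resize(v,(800,int(v.shape[0]*800/v.shape[1]))))
for l,z in(("tray_b_mid",.016),("tray_b_spout",.032)):
  for c,i in(("top",im),("scene",im2)):
    for d in finder.spot_point(l,c)[:3]: print(c,l,round(d["conf"],2),atz(i,d["point"],z).round(4))
f=im2["frame"].astype(int)
for d in finder.trace("tray_b_mid","scene"):
    ctr=atz(im2,d["point"],.02);print(ctr.round(3),d["region"].sum(),round(d["conf"],2))
    if np.hypot(*(ctr[:2]-[.511,-.0157]))<.05:
        p,e=fit(im2,d["region"],[.511,-.0157,np.radians(-130)],(.024,.032));print("M",p[:2].round(4),np.degrees(p[2]).round(1),e.round(2))
E
```

```text
time: 14.55
position: [0.509, -0.0141, 0.1461]
tool_rot: [-2.912, -1.179, -0.0]
ft_force: [-0.2, -1.1, 0.7]
grip_width: 0.987
time: 14.85
position: [0.5091, -0.0144, 0.146]
tool_rot: [-2.852, -1.317, -0.0]
ft_force: [-0.5, 0.2, 0.4]
grip_width: 0.99
t 14.85 pos [ 0.5091 -0.0144  0.146 ] yaw 49.57 tilt [ 0.  0. -1.] F [-0.5  0.2  0.4] grip mm 86.1 q7 -0.67
az -0.13 shift cm in present axes [ 0.03  0.23 10.05]
shift cm in turned axes [ 0.03  0.23 10.05]
top tray_b_mid 0.71 [0.5822 0.1528 0.016 ]
scene tray_b_mid 0.85 [ 0.3617 -0.0151  0.016 ]
scene tray_b_mid 0.56 [ 0.514  -0.0201  0.016 ]
top tray_b_spout 0.81 [0.569  0.0924 0.032 ]
scene tray_b_spout 0.92 [ 0.3971 -0.0525  0.032 ]
scene tray_b_spout 0.62 [0.5689 0.0996 0.032 ]
scene tray_b_spout 0.56 [ 0.4629 -0.052   0.032 ]
[0.594 0.153 0.02 ] 1292 0.89
[ 0.512 -0.015  0.02 ] 1440 0.88
M [ 0.513  -0.0151] -130.3 0.73
[ 0.342 -0.007  0.02 ] 1062 0.71
```

View pics/p1.png

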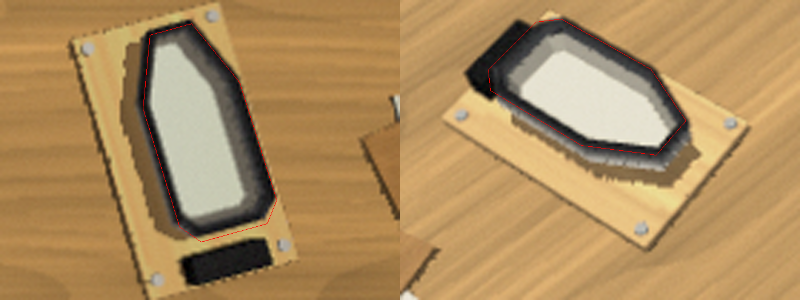

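Tray 1 sits level in the dock, with its rim on the predicted outline at 53 mm (top: spout at (190,22); scene: spout at (687,120)). The second tray measures (0.512, −0.0154) with yaw −130.3°, and both cameras agree. I'll descend on it.

```bash
python3 -m jog '[[[0.1,0.3,1,0,0,0,8.6],[0,0,1.8,0,0,-0.1,8.6],[0,0,1.8,0,0,0,8.6],[0,0,1.8,0,0,0,8.6],[0,0,1.5,0,0,0,8.6],[0,0,1,0,0,0,8.6],[0,0,0.5,0,0,0,8.6],[0,0,0,0,0,0,8.6],[0,0,0,0,0,0,8.6]]]' 20
python3 - <<'E'
from h import *
go(.512,-.0154,.0455,49.7)
im=imaging.get_image("scene");cv2.imwrite("pics/g2.png",cv2.resize(im["frame"][180:280,220:360,::-1],None,fx=5,fy=5))
E
```

```text
time: 16.1
position: [0.5126, -0.0155, 0.0523]
tool_rot: [2.849, 1.323, 0.001]
ft_force: [0.3, 0.5, -0.4]
grip_width: 0.991
t 16.1 pos [ 0.5126 -0.0155  0.0523] yaw 49.83 tilt [ 0.001  0.    -1.   ] F [ 0.3  0.5 -0.4] grip mm 86.2 q7 -0.57
az 0.13 shift cm in present axes [-0.03 -0.05  0.68]
shift cm in turned axes [-0.03 -0.05  0.68]
```

View pics/g2.png

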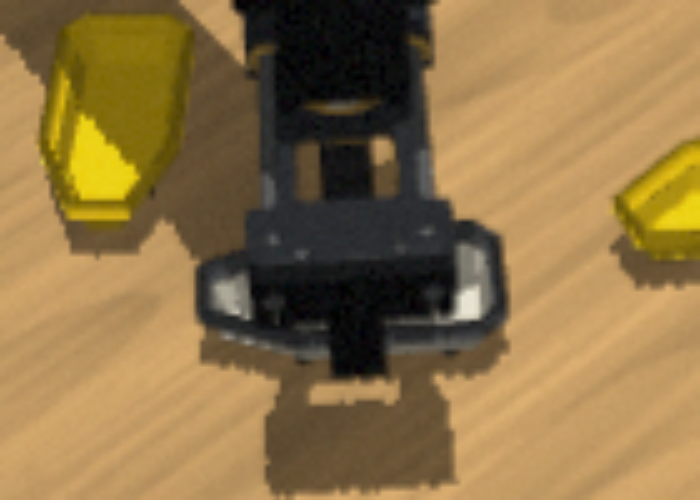

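The near finger (358,360) is outside the tray's near wall and centred along the tray (197–505). I'll lower and grip.

```bash
python3 -m jog '[[[0,-0.05,0.5,0,0,0.1,8.6],[0,0,0.2,0,0,0,8],[0,0,0,0,0,0,7.2],[0,0,0,0,0,0,6.6],[0,0,0,0,0,0,6.0],[0,0,0,0,0,0,5.6],[0,0,0,0,0,0,5.6],[0,0,0,0,0,0,5.6]]]' 20
python3 -m jog '[[[0,0,-0.4,0,0,0,5.6],[0,0,-0.8,0,0,0,5.6],[0,0,-1.5,0,0,0,5.6],[0,0,-2,0,0,0,5.6],[0,0,-2,0,0,0,5.6],[0,0,-2,0,0,0,5.6],[0,0,-1.3,0,0,0,5.6],[0,0,0,0,0,0,5.6]]]'
python3 -c "
from h import *
go(.530,-.3098,.145,194.7)"
```

```text
time: 16.95
position: [0.5117, -0.0151, 0.045]
tool_rot: [-2.85, -1.321, -0.0]
ft_force: [0.1, -0.4, 1.7]
grip_width: 0.706
time: 17.75
position: [0.5131, -0.0152, 0.1469]
tool_rot: [2.85, 1.321, 0.007]
ft_force: [-0.8, -0.1, -2.2]
grip_width: 0.711
t 17.75 pos [ 0.5131 -0.0152  0.1469] yaw 49.73 tilt [ 0.004  0.001 -1.   ] F [-0.8 -0.1 -2.2] grip mm 61.9 q7 -0.66
az -144.97 shift cm in present axes [-21.38  20.33   0.17]
shift cm in turned axes [  5.84 -28.93   0.19]
```

```bash
python3 -m jog '[[[0,0,0,0,0,-5,5.6],[0,0,0,0,0,-8,5.6],[0,0,0,0,0,-8,5.6],[0,0,0,0,0,-8,5.6],[0,0,0,0,0,-8,5.6],[0,0,0,0,0,-8,5.6],[0,0,0,0,0,-8,5.6],[0,0,0,0,0,-8,5.6],[0,0,0,0,0,-8,5.6],[0,0,0,0,0,-8,5.6],[0,0,0,0,0,-8,5.6],[0,0,0,0,0,-8,5.6]]]'
python3 -m jog '[[[0,0,0,0,0,-8,5.6],[0,0,0,0,0,-8,5.6],[0,0,0,0,0,-8,5.6],[0,0,0,0,0,-8,5.6],[0,0,0,0,0,-8,5.6],[0,0,0,0,0,-8,5.6],[0,0,0,0,0,-4,5.6],[0,0,0,0,0,0,5.6]]]'
python3 -c "
from h import *
go(.530,-.3098,.145,194.7)"
```

```text
time: 18.95
position: [0.5108, -0.0152, 0.1436]
tool_rot: [-0.995, -2.978, 0.002]
ft_force: [-0.1, -0.1, -1.8]
grip_width: 0.707
time: 19.75
position: [0.5109, -0.0153, 0.1437]
tool_rot: [0.403, -3.114, 0.0]
ft_force: [0.1, -0.4, -2.2]
grip_width: 0.709
t 19.75 pos [ 0.5109 -0.0153  0.1437] yaw -165.26 tilt [-0.002 -0.    -1.   ] F [ 0.1 -0.4 -2.2] grip mm 61.7 q7 1.86
az 0.04 shift cm in present axes [  5.65 -28.97  -0.12]
shift cm in turned axes [  5.63 -28.97  -0.13]
```

```bash
python3 -m jog '[[[0.3,-1.5,0,0,0,0,5.6],[0.6,-3,0,0,0,0,5.6],[0.8,-4,0,0,0,0,5.6],[0.8,-4,0,0,0,0,5.6],[0.8,-4,0,0,0,0,5.6],[0.8,-4,0,0,0,0,5.6],[0.8,-4,0.5,0,0,0,5.6],[0.5,-3,1,0,0,0,5.6],[0.25,-1.5,1,0,0,0,5.6],[0,0,1,0,0,0,5.6],[0,0,0,0,0,0,5.6],[0,0,0,0,0,0,5.6]]]'
python3 - <<'E'
from h import *
go(.530,-.3098,.0772,194.7)
s=ctrl.get_state();x,y,z=s["position"];M=R.from_rotvec(s["tool_rot"]).as_matrix();a=np.arctan2(-M[1,0],-M[0,0])
out=[];S=6
for c,(cx,cy,w) in(("scene",(178,310,66)),("top",(500,272,33))):
    im=imaging.get_image(c);b=cv2.resize(im["frame"][:,:,::-1],None,fx=S,fy=S,interpolation=cv2.INTER_CUBIC)
    for p,zz,col in(((x,y,a),z-.0292+.016,(0,0,255)),((.530,-.3098,np.radians(14.7)),.053,(255,0,0))):
        cv2.polylines(b,[np.int32(hull(im,p,(zz,))*S+S/2)],True,col,1)
    out.append(b[(cy-50)*S:(cy+50)*S,(cx-w)*S:(cx+w)*S])
v=np.hstack(out);cv2.imwrite("pics/d2.png",cv2.resize(v,(800,int(v.shape[0]*800/v.shape[1]))))
E
```

```text
time: 20.95
position: [0.531, -0.3081, 0.1092]
tool_rot: [0.405, -3.115, -0.003]
ft_force: [0.0, 0.8, -1.9]
grip_width: 0.708
t 20.95 pos [ 0.531  -0.3081  0.1092] yaw -165.19 tilt [-0.001  0.002 -1.   ] F [ 0.   0.8 -1.9] grip mm 61.6 q7 2.52
az 0.11 shift cm in present axes [ 0.14 -0.15  3.2 ]
shift cm in turned axes [ 0.14 -0.14  3.2 ]
```

View pics/d2.png

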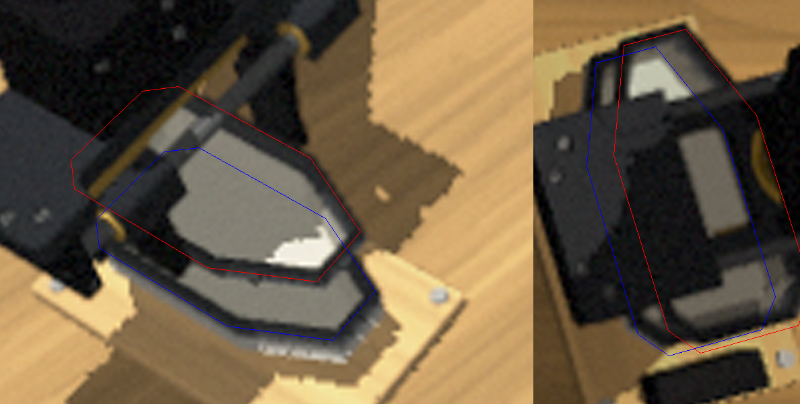

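Red (held tray) and blue (seated tray) outlines both trail the actual rims by about the same 1–1.5 mm, so the release position used for tray 1 applies. I'll move there and lower.

```bash
python3 -m jog '[[[0.16,-0.15,0,0,0,0.1,5.6],[0,0,0.4,0,0,0,5.6],[0,0,0.4,0,0,0,5.6],[0,0,0.4,0,0,0,5.6],[0,0,0.4,0,0,0,5.6],[0,0,0.3,0,0,0,5.6],[0,0,0,0,0,0,5.6],[0,0,0,0,0,0,5.6]]]' 12
python3 -c "
from h import *
go(.530,-.3098,.0772,194.7)"
```

```text
time: 21.85
position: [0.5296, -0.3119, 0.0907]
tool_rot: [0.4, -3.116, -0.0]
ft_force: [-0.8, -0.1, -2.1]
grip_width: 0.711
t 21.85 pos [ 0.5296 -0.3119  0.0907] yaw -165.37 tilt [-0.  0. -1.] F [-0.8 -0.1 -2.1] grip mm 61.9 q7 2.53
az -0.07 shift cm in present axes [-0.09  0.19  1.35]
shift cm in turned axes [-0.09  0.19  1.35]
```

```bash
python3 -m jog '[[[-0.07,0.19,0,0,0,-0.07,5.6],[0,0,0.2,0,0,0,5.6],[0,0,0.2,0,0,0,5.6],[0,0,0.2,0,0,0,5.6],[0,0,0.1,0,0,0,5.6],[0,0,0,0,0,0,5.6]]]' 12
python3 -c "
from h import *
go(.530,-.3098,.0772,194.7)"
```

```text
time: 22.45
position: [0.5297, -0.3098, 0.0836]
tool_rot: [0.402, -3.115, -0.0]
ft_force: [0.4, -0.6, -2.0]
grip_width: 0.71
t 22.45 pos [ 0.5297 -0.3098  0.0836] yaw -165.3 tilt [-0.  0. -1.] F [ 0.4 -0.6 -2. ] grip mm 61.8 q7 2.53
az 0.0 shift cm in present axes [-0.03 -0.01  0.64]
shift cm in turned axes [-0.03 -0.01  0.64]
```

```bash
python3 -m jog '[[[0,0,0.1,0,0,0,5.6],[0,0,0.1,0,0,0,5.6],[0,0,0,0,0,0,5.6]]]' 8
python3 -m jog '[[[0,0,0.1,0,0,0,5.6],[0,0,0.1,0,0,0,5.6],[0,0,0,0,0,0,5.6]]]' 8
python3 -m jog '[[[0,0,0.1,0,0,0,5.6],[0,0,0,0,0,0,5.6]]]' 8
python3 -m jog '[[[0,0,0.06,0,0,0,5.6],[0,0,0,0,0,0,5.6]]]' 8
```

```text
time: 22.75
position: [0.5297, -0.3098, 0.0817]
tool_rot: [0.402, -3.116, -0.0]
ft_force: [-0.1, 0.6, -2.6]
grip_width: 0.713
time: 23.05
position: [0.5297, -0.3097, 0.0797]
tool_rot: [0.402, -3.116, -0.0]
ft_force: [-0.0, -0.3, -2.9]
grip_width: 0.714
time: 23.25
position: [0.5298, -0.3098, 0.0787]
tool_rot: [0.402, -3.116, -0.0]
ft_force: [-0.5, 0.0, -2.9]
grip_width: 0.709
time: 23.45
position: [0.5298, -0.3098, 0.0782]
tool_rot: [0.402, -3.116, -0.0]
ft_force: [-0.9, 0.6, -2.0]
grip_width: 0.712
```

```bash
python3 -m jog '[[[0,0,0.06,0,0,0,5.6],[0,0,0,0,0,0,5.6]]]' 8
python3 -m jog '[[[0,0,0.06,0,0,0,5.6],[0,0,0,0,0,0,5.6]]]' 6
python3 -m jog '[[[0,0,0.05,0,0,0,5.6],[0,0,0,0,0,0,5.6]]]' 4
```

```text
time: 23.65
position: [0.5298, -0.3098, 0.0776]
tool_rot: [0.402, -3.116, -0.0]
ft_force: [0.8, -0.7, -1.8]
grip_width: 0.715
time: 23.85
position: [0.5299, -0.3098, 0.0771]
tool_rot: [-0.402, 3.116, -0.0]
ft_force: [0.3, -0.5, -1.9]
grip_width: 0.711
time: 24.05
position: [0.5299, -0.3099, 0.077]
tool_rot: [-0.402, 3.115, 0.0]
ft_force: [-0.9, 1.2, 1.2]
grip_width: 0.713
```

Contact comes at 0.0770, the predicted home height. I'll release, rise and clear the view.

```bash
python3 -m jog '[[[0,0,0,0,0,0,6.3],[0,0,0,0,0,0,6.5],[0,0,0,0,0,0,6.8],[0,0,0,0,0,0,7.2],[0,0,0,0,0,0,7.6],[0,0,0,0,0,0,7.6],[0,0,-0.5,0,0,0,7.6],[0,0,-1.5,0,0,0,8.4],[0,0,-2.5,0,0,0,8.6],[0,0,-2.5,0,0,0,8.6],[0,0,-1,0,0,0,8.6]]]' 10
python3 -m jog '[[[0,2,0,0,0,0,8.6],[0,4,0,0,0,0,8.6],[0,4,0,0,0,0,8.6],[0,4,0,0,0,0,8.6],[0,4,0,0,0,0,8.6],[0,2,0,0,0,0,8.6],[0,0,0,0,0,0,8.6],[0,0,0,0,0,0,8.6]]]'
python3 - <<'E'
from h import *
B=[];S=5
for c,(cx,cy) in(("top",(430,220)),("scene",(105,285))):
    i=imaging.get_image(c);q=cv2.resize(i["frame"][cy:cy+110,cx:cx+140,::-1],None,fx=S,fy=S,interpolation=cv2.INTER_CUBIC)
    cv2.polylines(q,[np.int32((hull(i,(.531,-.3095,np.radians(14.7)),(.064,))-[cx,cy])*S+S/2)],True,(0,0,255),1)
    cv2.polylines(q,[np.int32((hull(i,(.531,-.3095,np.radians(14.7)),(.053,))-[cx,cy])*S+S/2)],True,(255,0,0),1);B.append(q)
v=np.hstack(B);cv2.imwrite("pics/e1.png",cv2.resize(v,(800,int(v.shape[0]*800/v.shape[1]))))
E
```

```text
time: 25.15
position: [0.5312, -0.3111, 0.1604]
tool_rot: [-0.401, 3.111, -0.004]
ft_force: [1.2, -0.5, 0.4]
grip_width: 0.987
time: 25.95
position: [0.4793, -0.1167, 0.157]
tool_rot: [-0.403, 3.115, -0.001]
ft_force: [0.4, -1.2, 0.1]
grip_width: 0.987
```

View pics/e1.png

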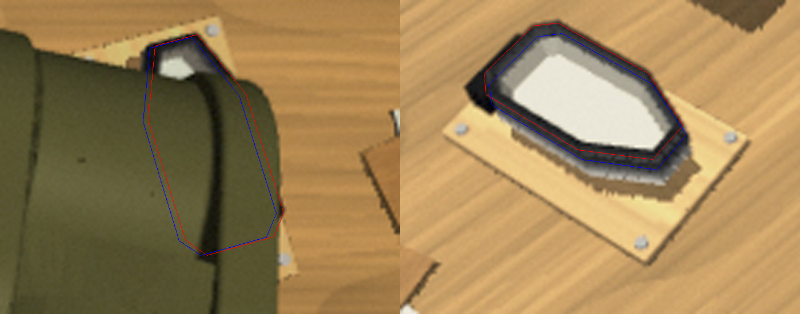

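The scene view shows both trays nested and level, spouts together, with the upper rim on the 64 mm outline (spout at (687,130)). The top view is mostly blocked by the arm. Handing in.

```bash
python3 -c "
from bench import close_job
print(close_job())"
```

```text
the job is handed in; nothing more can be done
None
```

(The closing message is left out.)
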